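Unload the coil winder and reset it

TASK

The winder has finished its two coils: slide each one straight up off its spindle, keeping it level, and lay it gently, flat and wholly on the stepped tray, directly on the metal: the wide flat coil on the bottom tier and the narrow tall coil on the middle tier. When both lie there, press the console's reset button fully down and let it come back up. Leave the owl, the tumbler and the two cartridges where they are.

Things in the scene. Friction and masses are not known exactly. Their poses are not given: they have to be found in the camera images.
- console: Fixed black winding console, 150 (x) x 200 (y) mm, flat deck 40 mm high. Origin: centre of its underside; x from the button side to the pin side, y along the two spindles, z up. In this frame (mm): spindles at x 15, y +45 and -45; behind them guide pins at x 60, y +45 and -45; reset button at x -52, y 0. Yaw within 17 degrees; left or right of the tray.
- spindle_left (a point): Axis of the steel spindle (12 mm diameter) at console y +45 mm, at the top of the grey collar (32 mm diameter, 8 mm high) it stands in, 48 mm above the table, where a coil's underside rests. The spindle rises 54 mm above this point. Axes as the console's.
- spindle_right (a point): The same for the spindle at console y -45 mm.
- pin_left (a point): Top of the fixed steel guide pin (8 mm diameter, 40 mm tall above the deck) that stands 45 mm behind the spindle at console y +45 mm; it blocks a finger straight behind the coil.
- pin_right (a point): The same for the pin behind the spindle at console y -45 mm.
- reset_top (a point): Centre of the top face of the round grey reset button (24 mm diameter, in a dark steel ring housing 40 mm across and 12 mm high on the deck), on the console near its edge facing the robot; its top is 62 mm above the table when up. z up.
- reset (a joint): Travel of the reset button in m: 0 up, 0.006 fully down; it springs back by itself. It takes 1.5 N to start it and 5 N to hold it fully down.
- flat_coil: The wide flat coil: copper wire wound on a white flanged bobbin, 56 mm outside diameter, 18 mm high, bore 18 mm through, about 120 g. Rigid and round, can be gripped all round its rim. Origin at the centre of its underside, z along the bore. At the start on either spindle, resting on the collar.
- flat_coil_mid (a point): Centre of the flat coil, on the bore axis, 9 mm above its underside.
- tall_coil: The narrow tall coil: the same make, 46 mm outside diameter, 34 mm high, bore 18 mm through, about 140 g. Origin at the centre of its underside, z along the bore. At the start on the other spindle, resting on the collar.
- tall_coil_mid (a point): Centre of the tall coil, on the bore axis, 17 mm above its underside.
- tray: Fixed three-tier stepped aluminium tray, 222 (x) x 240 (y) mm. Origin: centre of its underside; x from the bottom tier up to the top tier, y along the tiers. Tiers: flat floors 74 mm deep, 20, 54 and 88 mm above the table, each with a front (-x) lip 3 mm thick and 6 mm high; the next step closes the back; ends open, no lip. Top tier's back plate reaches 94 mm. Yaw within 17 degrees.
- tier_low (a point): Centre of the clear floor (71 x 240 mm) of the bottom tier, on the floor surface. Axes as the tray's.
- tier_mid (a point): Centre of the clear floor (71 x 240 mm) of the middle tier, on the floor surface. Axes as the tray's.
- cartridge_low: Blue plastic cartridge lying on the bottom tier, 60 (x) x 44 (y) x 16 mm, somewhere along it; origin at the centre of its underside. Loose; leave it.
- cartridge_mid: The same kind of blue cartridge, lying on the middle tier, somewhere along it; origin at the centre of its underside. Loose; leave it.
- owl: White ceramic owl, 64 mm across, 129 mm tall, standing on the table between console and tray; origin at the centre of its foot. Loose; leave it.
- tumbler: Clear glass tumbler, 66 mm across, 95 mm tall, standing on the table between console and tray; origin at the centre of its foot. Loose; leave it.

How it is judged:
By the outcome, as a careful person would: the job done as asked, in the order asked, and still so for the second after the job is handed in, with the robot touching nothing.
It also fails if it takes over 72 s, if anything falls off the work surface, if the arm or the gripper's body presses on something with over 40 N, if the wrist force passes 120 N, or if a joint passes its speed limit or range.

ROBOT

A 6-joint arm with a two-finger parallel gripper is mounted at the origin on the work surface. World frame = base frame: x ahead of the robot, y to its left, z up, the work surface at z = 0. Lengths are in m, angles in rad, forces in N, time in s.
With the tool pointing down it reaches from about 0.25 to 0.85 m from the base axis. Payload 12.5 kg.
Tool frame: the origin (TCP) lies midway between the tips of the shut fingers; the grasp point (between the pads) lies ctrl.pinch_z behind it (ctrl.pinch_z is the distance from the TCP to the grasp point, in m); z points along the fingers, y is the line along which they close (so a half turn about z gives the same grasp; the last joint's range is limited). The gripper opens to 93 mm and grips with 3 to 60 N. Pads are 15 mm wide; open, the fingers measure 128 mm over their backs; the gripper's body (75 mm by 188 mm) begins 65 mm behind the grasp point.
Start: joints at [-1.214, 0.351, 1.652, -0, 1.139, -0.085], TCP at [0.235, -0.497, 0.219] pointing down, gripper open.
Joint ranges: [-2.75, 2.75], [-0.79, 2.1], [0.01, 2.65], [-1.57, 4.71], [0.07, 3.14], [-2.87, 2.87]. Speed limits (rad/s): [2.22, 2.22, 2.79, 3.14, 3.14, 3.14].

INTERFACE

Orientations are given as a 3x3 rotation matrix whose columns are the frame's x, y, z axes.
In Python, from cell import ctrl gives the robot as it stands. The module is installed in compiled form; this text tells all that it offers.
- The arm moves only by the tool play_rows, never from a script. Its argument "rows" is a list of rows, each a list of 2 entries, a list of its own where there are three numbers: the shift along the tool's x, y, z scaled (see below), then the turn about the tool's z scaled (see below). A call has 1 to 8 rows; each row shifts and turns the commanded pose from where the row before left it, along the tool's axes as they then stand; what a row does not reach is not made up. The controller multiplies each number of a shift by 0.04 m and each number of a turn by 0.15 rad. A row lasts 1/8 s, in which the tool goes at most 62.5 mm and 10.7 degrees, less where a joint would pass 70% of its speed; a pose out of reach is approached as far as the arm can. A call with a number of a shift or a turn outside -1 to 1 is refused whole. A call with a gripper value outside its range is refused whole. "claw" is the gripper's target within -1 to 1 (fully open at 1, half-way at 0, shut at -1), set as the call begins (left out, the last holds). The fingers move at their own pace and stop on an object; "squeeze" is the grip in N (left out, the last holds). Time passes only in rows, so rows that do not move let the fingers close. It gives the time, the measured TCP pose, the force, the opening and the grip force at its end, in the units of the state.
- ctrl.get_state(): the state, without advancing time (a new reading comes with each control period).
- ctrl.read_camera(name): name is "scene" or "top" or "wrist"; returns a dict with "frame" (384x512x3 uint8, red, green, blue), "z_map" (384x512 float32, m along the optical axis (not along the pixel's ray), 0 where there is no reading), "camera_matrix" (3x3 intrinsics, pixels), "k1" (the pictures are not rectified: a ray, as slopes to the right and down, at radius r is drawn at 1 + k1 r^2 times it, then the intrinsics apply), "pose" (4x4, takes a point from camera to world coordinates); the wrist camera has in their place "tool_from_camera" (4x4, takes a point from camera to tool coordinates, whose origin is the TCP and whose axes are the flange's). Camera axes: x right, y down, z forward; pixel columns grow to the right and rows downward; lengths in m; the calibration is good to about 2 mm. A picture is of the moment at which its call begins: read the wrist's pose just before it.
- ctrl.finish_job(): hands the job in; it is judged then, once.
The state is a dict: "time_s": time; "joint_positions": joint angles; "joint_vel": joint speeds; "tau": joint torques, N m; "ee_pos": TCP position; "ee_rot": TCP orientation; "ft_force": force on the tool from outside, world axes, zero at the start; "moment": the same for the moment, N m; "finger_gap": finger opening in m; "gripper_force": force on a finger pad.
Only numpy, scipy, OpenCV 4.12 (cv2) and the standard library are available. Lean on these libraries where they do the work, as an engineer would, in place of code of your own. Each camera call takes 0.05 s, during which the arm holds its last target. There are 200 camera calls.

## Working session

There is one attempt and no reset: what is moved stays moved. The work goes in short steps, Python scripts to look and compute and a tool call to move; the robot and the scene stay as the last step left them, time stands still between calls to the robot, and variables do not carry over. Pictures are saved under pics/ and viewed, at most 10 in all, crops included, and the job is handed in when it is done.

Besides the shell and the picture viewer there is one more tool, called after ">>>" as name(argument=value, ...) on one line, values as JSON. play_rows: Moves the arm, as the interface text tells. Shifts and turns lie within -1 to 1; 1 stands for 0.04 m of shift or 0.15 rad of turn. Its arguments: {"type":"object","properties":{"rows":{"type":"array"},"claw":{"type":"number"},"squeeze":{"type":"number"}},"required":["rows"]}

```bash
mkdir -p pics; cat > h.py <<'E'
import numpy as np, cv2
from cell import ctrl
def shot(n,save=None):
    s=ctrl.get_state(); c=ctrl.read_camera(n)
    if n=='wrist':
        T=np.eye(4);T[:3,:3]=s['ee_rot'];T[:3,3]=s['ee_pos'];c['pose']=T@c['tool_from_camera']
    if save: cv2.imwrite('pics/'+save,c['frame'][...,::-1]); np.savez('pics/'+save[:-4],**{k:c[k] for k in('frame','z_map','camera_matrix','k1','pose')})
    return c
def cloud(c):
    K=c['camera_matrix'];h,w=c['z_map'].shape
    u,v=np.meshgrid(np.arange(w),np.arange(h))
    p=cv2.undistortPoints(np.stack([u,v],-1).reshape(-1,1,2).astype(float),np.array(K),np.array([float(c['k1']),0,0,0])).reshape(h,w,2)
    z=c['z_map'];P=np.dstack([p[...,0]*z,p[...,1]*z,z])
    P=P@c['pose'][:3,:3].T+c['pose'][:3,3]; P[z==0]=np.nan
    return P
E
python3 - <<'E'
from h import *
s=ctrl.get_state(); print(ctrl.pinch_z,s['ee_pos'],np.round(s['ee_rot'],3).tolist(),s['finger_gap'],s['time_s'])
a=shot('top','top1.png'); b=shot('scene','scene1.png')
print(a['pose'].round(3),b['pose'].round(3))
im=cv2.hconcat([a['frame'],b['frame']])[...,::-1]
cv2.imwrite('pics/t1.png',cv2.resize(a['frame'][...,::-1],(768,576)))
E
```

```text
0.0188 [ 0.23505834 -0.49685614  0.21811637] [[0.904, 0.428, -0.0], [0.428, -0.904, 0.001], [0.0, -0.001, -1.0]] 0.09314274662253964 0.0
[[ 0.028 -0.984  0.175  0.396]
 [-1.    -0.03  -0.01   0.032]
 [ 0.015 -0.175 -0.985  0.872]
 [ 0.     0.     0.     1.   ]] [[-0.857  0.352 -0.376  1.043]
 [ 0.515  0.613 -0.6    0.831]
 [ 0.019 -0.708 -0.706  1.015]
 [ 0.     0.     0.     1.   ]]
```

View pics/t1.png

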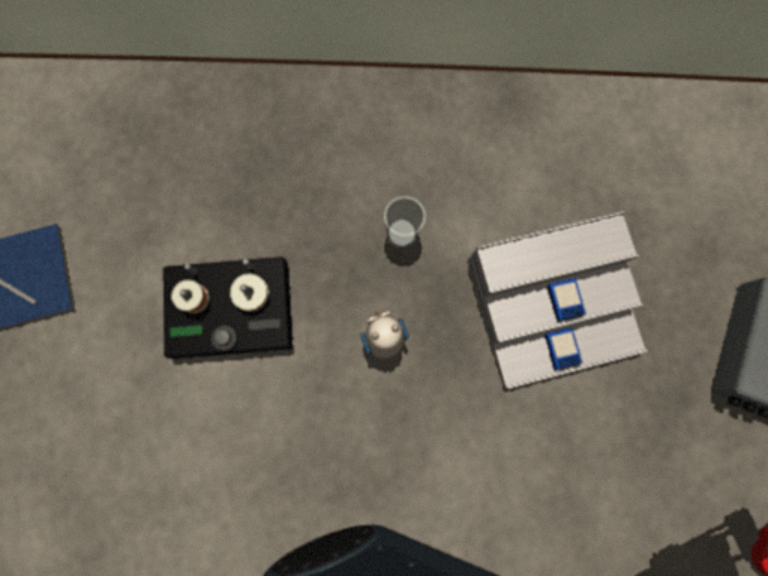

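View pics/scene1.png

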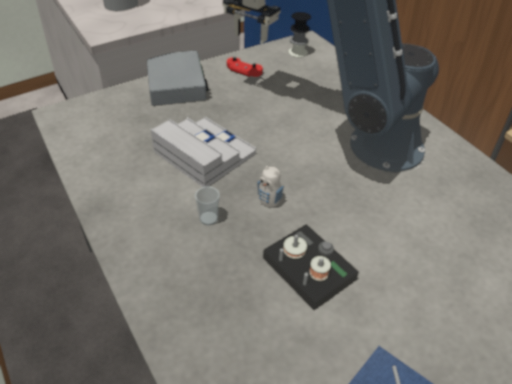

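The top view shows the console at the left, with the tall coil at (188,296) and the flat coil at (249,292). The button is at (223,337), the owl at (385,335), the tumbler at (405,220) and the tray at (560,300). The cartridges lie at about (567,298) and (563,348). Next I measure these from the depth.

```bash
cat > m1.py <<'E'
from h import *
c=dict(np.load('pics/top1.npz')); P=cloud(c); f=c['frame'].astype(int); 
def rect(m,name):
    q=P[m][:,:2]; r=cv2.minAreaRect((q*1000).astype(np.float32)); print(name,len(q),[np.round(x,1) for x in r]); return r
u,v=np.meshgrid(np.arange(512),np.arange(384))
box=lambda a,b,cc,d:(u*1.5>a)&(u*1.5<b)&(v*1.5>cc)&(v*1.5<d)
z=P[...,2]
print('table z',np.nanmedian(z[box(300,350,400,450)]))
rect(box(150,305,240,370)&(abs(z-.04)<.006),'deck')
for n,b,h in(('tall',box(165,212,270,320),.082),('flat',box(225,275,265,320),.066)):
    m=b&(abs(z-h)<.006); rect(m,n); 
    ct,r=cv2.minEnclosingCircle((P[m][:,:2]*1000).astype(np.float32));print(ct,r)
rect(box(205,240,320,350)&(z>.052),'button')
T=box(465,660,200,400)
for h in(.02,.054,.088): rect(T&(abs(z-h)<.005)&(f.min(-1)>90),'tier%g'%h)
for n,b in(('cmid',box(545,590,275,322)),('clow',box(540,585,325,372))):
    m=b&((f[...,2]-f[...,0])>40); rect(m,n); print(np.nanmedian(z[m]))
rect(box(350,420,300,365)&(z>.03),'owl'); rect(box(380,430,190,250)&(z>.02),'tumbler')
# pixel->xyz of pins, coil bores
for n,(a,b) in dict(pinL=(187,267),pinR=(246,263),sl=(187,295),sr=(248,291)).items(): print(n,P[int(b/1.5),int(a/1.5)].round(3))
E
python3 m1.py
```

```text
table z -0.0008465790444411869
deck 3860 [array([514.4, 274.4]), array([149.9, 199. ]), np.float64(6.2)]
tall 264 [array([523.2, 321.4]), array([45.2, 43.4]), np.float64(22.6)]
(522.9472045898438, 321.3513488769531) 23.646547317504883
flat 402 [array([536.7, 234.6]), array([61. , 54.6]), np.float64(42.0)]
(542.126953125, 234.22683715820312) 34.96935272216797
button 113 [array([461.8, 269.4]), array([33. , 33.7]), np.float64(62.0)]
tier0.02 1995 [array([ 463.5, -286.4]), array([ 70.4, 240.9]), np.float64(17.3)]
tier0.054 2152 [array([ 533.1, -266.8]), array([ 67.2, 241.3]), np.float64(15.7)]
tier0.088 3061 [array([ 607.9, -245.5]), array([ 74.7, 240.2]), np.float64(16.0)]
cmid 240 [array([ 540.1, -267.7]), array([62. , 48.4]), np.float64(14.5)]
0.06857109237503578
clow 227 [array([ 464.4, -269.6]), array([59.8, 41.4]), np.float64(17.6)]
0.03461907987077889
owl 701 [array([473.2,  19.2]), array([64.6, 70.2]), np.float64(22.5)]
tumbler 568 [array([655.7,  -7.5]), array([65.3, 62.8]), np.float64(1.5)]
pinL [0.568 0.326 0.081]
pinR [0.578 0.235 0.08 ]
sl [0.523 0.316 0.097]
sr [0.532 0.228 0.086]
```

```bash
cat > nav.py <<'E'
import sys
from h import *
def nav(x,y,z,yaw):
    s=ctrl.get_state();R=np.array(s['ee_rot']);p=np.array(s['ee_pos'])
    cy=np.degrees(np.arctan2(R[1,0],R[0,0])); t=np.radians(cy-yaw)/.15
    a=np.radians(yaw);X=np.array([np.cos(a),np.sin(a),0]);Y=np.array([np.sin(a),-np.cos(a),0])
    d=np.array([x,y,z])-p
    print('t',round(s['time_s'],2),'pos',p.round(4),'yaw',round(cy,2),'tilt',R[2,:2].round(4),'| turn units',round(t,3),'then shift units',(np.array([d@X,d@Y,-d[2]])/.04).round(3),'F',np.round(s['ft_force'],1),'gap',round(s['finger_gap'],4))
if __name__=='__main__': nav(*map(float,sys.argv[1:]))
E
python3 nav.py .5342 .2313 .2 6.2
```

```text
t 0.1 pos [ 0.2351 -0.4969  0.2182] yaw 25.31 tilt [ 0.0001 -0.001 ] | turn units 2.224 then shift units [  9.4   -17.291   0.454] F [ 0.3  0.6 -0.3] gap 0.0929
```

>>> play_rows(rows=[[[0,0,0],0.75],[[0,0,0],0.75],[[0,0,0],0.72],[[0.5,-1,0],0],[[0.5,-1,0],0],[[0.5,-1,0],0],[[0.5,-1,0],0],[[0.5,-1,0],0]], claw=0.65)

```text
time_s: 1.1
ee_pos: [0.313, -0.286, 0.2185]
ee_rot: [[0.994, 0.108, -0.0], [0.108, -0.994, 0.0], [-0.0, -0.0, -1.0]]
ft_force: [1.2, -0.5, 0.7]
finger_gap: 0.0767
gripper_force: 0.0
```

>>> play_rows(rows=[[[0.5,-1,0],0],[[0.5,-1,0],0],[[0.5,-1,0],0],[[0.5,-1,0],0],[[0.5,-1,0],0],[[0.5,-1,0],0],[[0.5,-1,0],0],[[0.5,-1,0],0]])

```text
time_s: 2.1
ee_pos: [0.4374, 0.0495, 0.2185]
ee_rot: [[0.994, 0.109, -0.0], [0.109, -0.994, -0.0], [-0.0, 0.0, -1.0]]
ft_force: [1.6, -0.9, 0.1]
finger_gap: 0.0765
gripper_force: 0.0
```

>>> play_rows(rows=[[[0.6,-1,0],0],[[0.6,-1,0],0],[[0.5,-1,0],0],[[0.5,-0.8,0],0],[[0.4,-0.3,0],0],[[0,0,0],0],[[0,0,0],0]])

```text
time_s: 2.98
ee_pos: [0.5222, 0.2217, 0.2184]
ee_rot: [[0.994, 0.108, -0.001], [0.108, -0.994, -0.0], [-0.001, 0.0, -1.0]]
ft_force: [0.2, 0.0, -0.3]
finger_gap: 0.0767
gripper_force: 0.0
```

```bash
python3 nav.py .5342 .2313 .2 6.2; python3 - <<'E'
from h import *
c=shot('wrist','w1.png');print(c['tool_from_camera'].round(3))
E
```

```text
t 2.98 pos [0.5222 0.2217 0.2184] yaw 6.22 tilt [-0.0008  0.0003] | turn units 0.002 then shift units [ 0.324 -0.206  0.459] F [ 0.2  0.  -0.3] gap 0.0767
[[ 0.    -0.961 -0.278  0.077]
 [ 1.     0.    -0.001  0.001]
 [ 0.001 -0.278  0.961 -0.165]
 [ 0.     0.     0.     1.   ]]
```

View pics/w1.png

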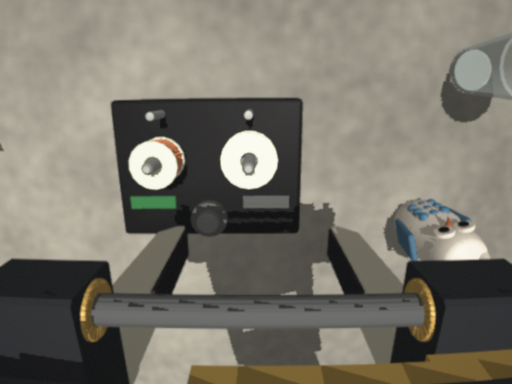

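The wrist view shows the flat coil at (249,160), the tall coil at (156,163), the button at (209,217), and fingertips near (180,230) and (335,235). I fit the coil rims and check the fingertip height.

```bash
python3 - <<'E'
from h import *
from scipy.optimize import least_squares
c=dict(np.load('pics/w1.npz'));P=cloud(c);f=c['frame'].astype(int);z=P[...,2]
u,v=np.meshgrid(np.arange(512),np.arange(384))
for n,b,h in(('flat',(216,284,126,194),.066),('tall',(120,192,130,196),.082)):
    m=(u>b[0])&(u<b[1])&(v>b[2])&(v<b[3])&(abs(z-h)<.008)&(f.min(-1)>140)
    q=P[m];hull=cv2.convexHull((q[:,:2]*1000).astype(np.float32))[:,0]
    r=least_squares(lambda k:np.hypot(hull[:,0]-k[0],hull[:,1]-k[1])-k[2],[*hull.mean(0),25],loss='soft_l1').x
    print(n,len(q),np.median(q[:,2]).round(4),r.round(1))
m=(u>112)&(u<305)&(v>95)&(v<235)&(abs(z-.04)<.005);r=cv2.minAreaRect((P[m][:,:2]*1000).astype(np.float32));print(r)
print('pins',P[115,249].round(4),P[116,150].round(4))
# fingers
for uu in(165,172,178,184):
  for vv in(228,240,260): print(uu,vv,P[vv,uu].round(3),f[vv,uu])
E
```

```text
flat 2200 0.0655 [535.8 231.1  27.7]
tall 1503 0.0815 [525.2 320.2  22.8]
((516.489501953125, 273.3483581542969), (149.28469848632812, 199.0325927734375), 6.611852645874023)
pins [0.5804 0.235  0.0791] [0.5704 0.3244 0.0802]
165 228 [0.444 0.318 0.039] [43 42 42]
165 240 [0.526 0.267 0.237] [110 106  93]
165 260 [0.527 0.261 0.257] [106 102  91]
172 228 [0.525 0.267 0.22 ] [96 94 82]
172 240 [0.527 0.263 0.237] [111 107  93]
172 260 [0.524 0.259 0.252] [22 22 23]
178 228 [0.526 0.264 0.22 ] [110 106  94]
178 240 [0.524 0.261 0.231] [68 66 59]
178 260 [0.519 0.259 0.242] [21 21 22]
184 228 [0.447 0.296 0.041] [73 70 62]
184 240 [0.522 0.26  0.225] [22 21 21]
184 260 [0.513 0.258 0.231] [32 32 31]
```

```bash
python3 nav.py .5355 .2312 .0505 6.3
```

```text
t 3.02 pos [0.5223 0.2216 0.2185] yaw 6.2 tilt [-0.0005  0.0002] | turn units -0.011 then shift units [ 0.355 -0.201  4.201] F [-0.6  0.1 -0.5] gap 0.0766
```

>>> play_rows(rows=[[[0.355,-0.2,0],0],[[0,0,0.9],0],[[0,0,0.9],0],[[0,0,0.9],0],[[0,0,0.6],0],[[0,0,0.4],0],[[0,0,0.3],0],[[0,0,0.2],0]])

```text
time_s: 4.03
ee_pos: [0.5362, 0.2317, 0.0506]
ee_rot: [[0.994, 0.108, 0.0], [0.108, -0.994, 0.0], [0.0, -0.0, -1.0]]
ft_force: [0.6, 0.0, -0.2]
finger_gap: 0.0768
gripper_force: 0.0
```

```bash
python3 nav.py .5355 .2312 .0505 6.3
```

```text
t 4.03 pos [0.5362 0.2317 0.0506] yaw 6.23 tilt [ 0.0005 -0.0001] | turn units -0.009 then shift units [-0.018  0.012  0.001] F [ 0.6  0.  -0.2] gap 0.0768
```

>>> play_rows(rows=[[[0,0,0],0],[[0,0,0],0],[[0,0,0],0],[[0,0,0],0],[[0,0,0],0],[[0,0,0],0]], claw=-1, squeeze=18)

```text
time_s: 4.78
ee_pos: [0.5363, 0.232, 0.0512]
ee_rot: [[0.994, 0.109, 0.001], [0.109, -0.994, 0.0], [0.001, -0.0, -1.0]]
ft_force: [-1.3, -0.3, 5.6]
finger_gap: 0.0566
gripper_force: 18.0
```

>>> play_rows(rows=[[[0,0,-0.2],0],[[0,0,-0.3],0],[[0,0,-0.4],0],[[0,0,-0.4],0],[[0,0,-0.4],0],[[0,0,-0.4],0],[[0,0,-0.4],0],[[0,0,-0.4],0]])

```text
time_s: 5.78
ee_pos: [0.536, 0.2318, 0.1677]
ee_rot: [[0.994, 0.109, 0.0], [0.109, -0.994, 0.0], [0.0, -0.0, -1.0]]
ft_force: [0.6, 0.4, -1.5]
finger_gap: 0.0563
gripper_force: 18.0
```

```bash
python3 nav.py .4817 -.3491 .0225 16; python3 - <<'E'
from h import *
c=shot('wrist','w2.png')
E
```

```text
t 5.78 pos [0.536  0.2318 0.1677] yaw 6.23 tilt [ 0. -0.] | turn units -1.137 then shift units [-5.307 13.586  3.631] F [ 0.6  0.4 -1.5] gap 0.0563
```

View pics/w2.png

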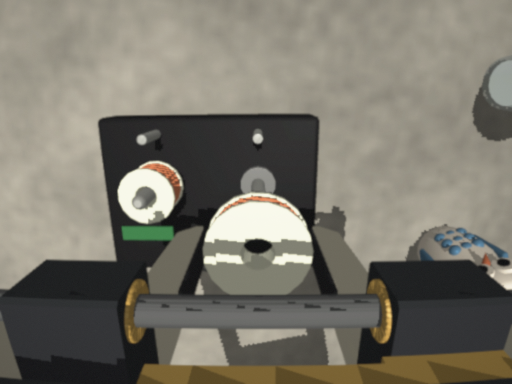

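The flat coil is held at (258,245), and its spindle at (258,185) is clear. I check its level and height in the tool frame.

```bash
cat > held.py <<'E'
from h import *
import sys
from scipy.optimize import least_squares
n,h=sys.argv[1],float(sys.argv[2])
c=dict(np.load(f'pics/{n}.npz'));P=cloud(c);f=c['frame'];p=np.array(ctrl.get_state()['ee_pos'])
Q=P-p; m=(f.min(-1)>75)&(abs(Q[...,2]-h)<.006)&(np.hypot(Q[...,0],Q[...,1])<.035)
q=Q[m]
for _ in range(3):
    k=np.linalg.lstsq(np.c_[q[:,:2],np.ones(len(q))],q[:,2],rcond=None)[0]; r=q[:,2]-np.c_[q[:,:2],np.ones(len(q))]@k; q=q[abs(r)<2.*r.std()+1e-4]
hull=cv2.convexHull((q[:,:2]*1000).astype(np.float32))[:,0]
fit=least_squares(lambda k:np.hypot(hull[:,0]-k[0],hull[:,1]-k[1])-k[2],[*hull.mean(0),25],loss='soft_l1').x
print(len(q),'slope deg',np.degrees(k[:2]).round(2),'top above TCP mm',(k[2]*1000).round(1),'std',r.std(),'circle rel TCP',fit.round(1))
E
python3 held.py w2 .0155
```

```text
7236 slope deg [-0.03  0.09] top above TCP mm 12.2 std 0.0005386257505792464 circle rel TCP [-1.  -1.3 28. ]
```

>>> play_rows(rows=[[[0,0,0],-0.57],[[0,0,0],-0.57],[[-0.2,0.5,-0.2],0],[[-0.38,0.95,0],0],[[-0.38,0.95,0],0],[[-0.38,0.95,0],0],[[-0.38,0.95,0],0],[[-0.38,0.95,0],0]])

```text
time_s: 6.82
ee_pos: [0.5127, 0.0046, 0.1752]
ee_rot: [[0.962, 0.274, 0.0], [0.274, -0.962, -0.0], [0.0, 0.0, -1.0]]
ft_force: [0.5, -0.3, -1.9]
finger_gap: 0.0565
gripper_force: 18.0
```

>>> play_rows(rows=[[[-0.38,0.95,0],0],[[-0.38,0.95,0],0],[[-0.38,0.95,0],0],[[-0.38,0.95,0],0],[[-0.38,0.95,0],0],[[-0.38,0.95,0],0],[[-0.3,0.8,0],0],[[-0.2,0.5,0],0]])

```text
time_s: 7.82
ee_pos: [0.4828, -0.295, 0.175]
ee_rot: [[0.962, 0.273, 0.0], [0.273, -0.962, -0.0], [0.0, 0.0, -1.0]]
ft_force: [-0.7, -0.1, -1.7]
finger_gap: 0.0563
gripper_force: 18.0
```

```bash
python3 nav.py .4817 -.3491 .035 16
```

```text
t 7.83 pos [ 0.4828 -0.295   0.175 ] yaw 15.87 tilt [0.0001 0.0003] | turn units -0.015 then shift units [-0.399  1.293  3.501] F [-0.7 -0.1 -1.7] gap 0.0563
```

>>> play_rows(rows=[[[-0.2,0.65,0],0],[[-0.2,0.64,0],0],[[0,0,0.5],0],[[0,0,0.5],0],[[0,0,0],0]])

```text
time_s: 8.45
ee_pos: [0.4817, -0.3466, 0.1337]
ee_rot: [[0.961, 0.276, -0.002], [0.276, -0.961, 0.002], [-0.002, -0.002, -1.0]]
ft_force: [-0.3, 0.7, -1.5]
finger_gap: 0.0561
gripper_force: 18.0
```

```bash
python3 nav.py .4817 -.3491 .035 16; cat > m2.py <<'E'
from h import *
c=shot('wrist','w3.png');P=cloud(c)
o=np.array([463.8,-286.6])/1000;a=np.radians(16);X=np.array([np.cos(a),np.sin(a)]);Y=np.array([-X[1],X[0]])
q=P[...,:2]-o; tx=q@X;ty=q@Y;z=P[...,2]
np.savez('pics/w3t.npz',tx=tx,ty=ty,z=z)
# step edges: profile of z along tray-x in ty strips
for lo,hi in((-.118,-.10),(-.04,-.03),(.0,.03),(.05,.08)):
    for h in(.02,.054,.088):
        m=(ty>lo)&(ty<hi)&(abs(z-h)<.003)
        if m.sum()>20: print((lo,hi),h,m.sum(),'tx 2..98%',np.percentile(tx[m],[1,99]).round(4),'z',np.median(z[m]).round(4))
for h in(.036,.07):
    m=(abs(z-h)<.004)&(abs(ty)<.06)&(c['frame'][...,2].astype(int)-c['frame'][...,0]>30)
    if m.any(): print('cart',h,np.percentile(tx[m],[2,98]).round(3),np.percentile(ty[m],[2,98]).round(3))
E
python3 m2.py
```

```text
t 8.45 pos [ 0.4817 -0.3466  0.1337] yaw 15.99 tilt [-0.0015 -0.0023] | turn units -0.001 then shift units [-0.018  0.061  2.467] F [-0.3  0.7 -1.5] gap 0.0561
(-0.118, -0.1) 0.02 1449 tx 2..98% [-0.0328  0.0319] z 0.0194
(-0.118, -0.1) 0.054 2528 tx 2..98% [0.042  0.1122] z 0.0534
(-0.118, -0.1) 0.088 926 tx 2..98% [0.1122 0.1325] z 0.0873
(-0.04, -0.03) 0.02 601 tx 2..98% [-0.0153  0.0319] z 0.0195
(-0.04, -0.03) 0.054 1413 tx 2..98% [0.042  0.1126] z 0.0535
(-0.04, -0.03) 0.088 513 tx 2..98% [0.1126 0.1321] z 0.0875
(0.0, 0.03) 0.02 40 tx 2..98% [-0.0329 -0.0319] z 0.0212
(0.0, 0.03) 0.054 1159 tx 2..98% [0.0421 0.1137] z 0.0536
(0.0, 0.03) 0.088 1528 tx 2..98% [0.1128 0.1337] z 0.0875
(0.05, 0.08) 0.02 2301 tx 2..98% [-0.0315  0.0324] z 0.0197
(0.05, 0.08) 0.054 3886 tx 2..98% [0.0425 0.1133] z 0.0536
(0.05, 0.08) 0.088 1582 tx 2..98% [0.1131 0.1366] z 0.0876
cart 0.036 [-0.023  0.033] [-0.009  0.034]
cart 0.07 [0.049 0.106] [-0.025  0.018]
```

View pics/w3.png

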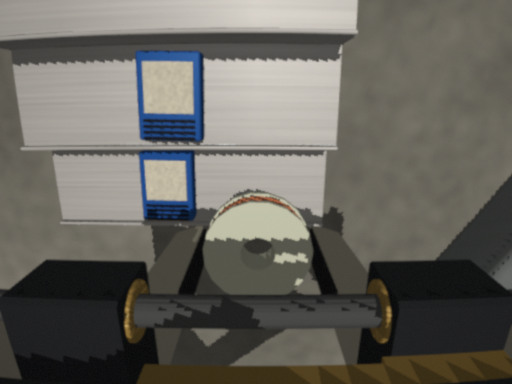

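The wrist view gives the mid-tier clear floor as tray-x 0.042 to 0.113, so the tray is 3 mm further along its +x than I had. The cartridges are at (168,185) and (170,95), and the low slot at ty −65 is free.

>>> play_rows(rows=[[[0.055,0.05,0.6],0],[[0,0,0.7],0],[[0,0,0.6],0],[[0,0,0.4],0],[[0,0,0.2],0],[[0,0,0],0]])

```text
time_s: 9.25
ee_pos: [0.4854, -0.3485, 0.0349]
ee_rot: [[0.961, 0.276, 0.0], [0.276, -0.961, -0.0], [0.0, 0.0, -1.0]]
ft_force: [0.1, -0.8, -1.3]
finger_gap: 0.0561
gripper_force: 18.0
```

```bash
python3 nav.py .4846 -.3483 .0225 16
```

```text
t 9.25 pos [ 0.4854 -0.3485  0.0349] yaw 16.03 tilt [0.0001 0.0001] | turn units 0.004 then shift units [-0.018 -0.009  0.31 ] F [ 0.1 -0.8 -1.3] gap 0.0561
```

>>> play_rows(rows=[[[0,0,0.06],0],[[0,0,0.06],0],[[0,0,0.04],0],[[0,0,0.02],0],[[0,0,0.02],0],[[0,0,0],0]])

```text
time_s: 10.0
ee_pos: [0.4852, -0.3484, 0.0266]
ee_rot: [[0.961, 0.276, -0.0], [0.276, -0.961, 0.0], [-0.0, -0.0, -1.0]]
ft_force: [0.7, 0.0, -1.8]
finger_gap: 0.0565
gripper_force: 18.0
```

>>> play_rows(rows=[[[0,0,0.02],0],[[0,0,0.02],0],[[0,0,0],0]])

```text
time_s: 10.38
ee_pos: [0.4852, -0.3483, 0.0249]
ee_rot: [[0.961, 0.276, -0.0], [0.276, -0.961, 0.0], [-0.0, -0.0, -1.0]]
ft_force: [0.2, 0.2, -1.7]
finger_gap: 0.056
gripper_force: 18.0
```

>>> play_rows(rows=[[[0,0,0.02],0],[[0,0,0.01],0],[[0,0,0],0]])

```text
time_s: 10.75
ee_pos: [0.4852, -0.3484, 0.0238]
ee_rot: [[0.961, 0.276, -0.0], [0.276, -0.961, 0.0], [-0.0, -0.0, -1.0]]
ft_force: [0.4, 0.2, -1.3]
finger_gap: 0.0562
gripper_force: 18.0
```

>>> play_rows(rows=[[[0,0,0.015],0],[[0,0,0],0]])

```text
time_s: 11.0
ee_pos: [0.4853, -0.3484, 0.0232]
ee_rot: [[0.961, 0.276, 0.0], [0.276, -0.961, -0.0], [0.0, 0.0, -1.0]]
ft_force: [1.2, -0.0, -1.0]
finger_gap: 0.0562
gripper_force: 18.0
```

>>> play_rows(rows=[[[0,0,0.015],0],[[0,0,0],0]])

```text
time_s: 11.25
ee_pos: [0.4853, -0.3484, 0.0232]
ee_rot: [[0.961, 0.276, 0.0], [0.276, -0.961, -0.0], [0.0, 0.0, -1.0]]
ft_force: [-1.9, 0.8, 5.1]
finger_gap: 0.0562
gripper_force: 18.0
```

>>> play_rows(rows=[[[0,0,0.015],0],[[0,0,0],0]])

```text
time_s: 11.5
ee_pos: [0.4853, -0.3484, 0.0231]
ee_rot: [[0.961, 0.276, 0.0], [0.276, -0.961, -0.0], [0.0, 0.0, -1.0]]
ft_force: [-3.9, 3.1, 12.7]
finger_gap: 0.0566
gripper_force: 18.0
```

>>> play_rows(rows=[[[0,0,-0.022],0],[[0,0,0],0]])

```text
time_s: 11.75
ee_pos: [0.4853, -0.3484, 0.0232]
ee_rot: [[0.961, 0.276, 0.0], [0.276, -0.961, -0.0], [0.0, 0.0, -1.0]]
ft_force: [-2.2, 1.4, 5.4]
finger_gap: 0.0564
gripper_force: 18.0
```

>>> play_rows(rows=[[[0,0,0],0],[[0,0,0],0],[[0,0,0],0],[[0,0,-0.2],0],[[0,0,-0.4],0],[[0,0,-0.8],0],[[0,0,-1],0],[[0,0,-1],0]], claw=0.5)

```text
time_s: 12.75
ee_pos: [0.4853, -0.3484, 0.1615]
ee_rot: [[0.961, 0.276, 0.001], [0.276, -0.961, -0.001], [0.001, 0.001, -1.0]]
ft_force: [0.1, -0.5, 0.2]
finger_gap: 0.07
gripper_force: 0.0
```

```bash
python3 nav.py .5252 .3203 .19 6.3; python3 - <<'E'
from h import *
c=shot('wrist','w4.png');P=cloud(c);f=c['frame'].astype(int)
o=np.array([463.8,-286.6])/1000;a=np.radians(16);X=np.array([np.cos(a),np.sin(a)]);Y=np.array([-X[1],X[0]])
q=P[...,:2]-o; tx=q@X;ty=q@Y;z=P[...,2]
m=(abs(z-.038)<.004)&(ty<-.02)&(ty>-.12)&(abs(tx)<.05)&(f.min(-1)>60)
print(m.sum(),'tx',np.percentile(tx[m],[1,99]).round(3),'ty',np.percentile(ty[m],[1,99]).round(3),'z',np.percentile(z[m],[5,50,95]).round(4))
E
```

```text
t 12.75 pos [ 0.4853 -0.3484  0.1615] yaw 16.03 tilt [0.0006 0.0009] | turn units 1.132 then shift units [  2.827 -16.506  -0.713] F [ 0.1 -0.5  0.2] gap 0.07
2602 tx [-0.023  0.029] ty [-0.092 -0.04 ] z [0.0363 0.0375 0.0387]
```

>>> play_rows(rows=[[[0,0,-0.35],0.57],[[0,0,-0.35],0.56],[[0.17,-1,0],0],[[0.17,-1,0],0],[[0.17,-1,0],0],[[0.17,-1,0],0],[[0.17,-1,0],0],[[0.17,-1,0],0]])

```text
time_s: 13.8
ee_pos: [0.4995, -0.1041, 0.188]
ee_rot: [[0.994, 0.11, 0.001], [0.11, -0.994, -0.0], [0.001, 0.001, -1.0]]
ft_force: [0.6, 0.4, 0.2]
finger_gap: 0.0697
gripper_force: 0.0
```

>>> play_rows(rows=[[[0.17,-1,0],0],[[0.17,-1,0],0],[[0.17,-1,0],0],[[0.17,-1,0],0],[[0.17,-1,0],0],[[0.17,-1,0],0],[[0.17,-1,0],0],[[0.17,-1,0],0]])

```text
time_s: 14.8
ee_pos: [0.5183, 0.2201, 0.188]
ee_rot: [[0.994, 0.11, 0.001], [0.11, -0.994, 0.0], [0.001, -0.0, -1.0]]
ft_force: [-0.3, 0.4, -0.6]
finger_gap: 0.0697
gripper_force: 0.0
```

>>> play_rows(rows=[[[0.17,-1,0],0],[[0.17,-0.8,0],0],[[0.1,-0.4,0],0],[[0,0,0],0]])

```text
time_s: 15.3
ee_pos: [0.526, 0.3083, 0.1872]
ee_rot: [[0.994, 0.111, 0.0], [0.111, -0.994, 0.0], [0.0, 0.0, -1.0]]
ft_force: [-0.1, 1.3, -0.5]
finger_gap: 0.0699
gripper_force: 0.0
```

```bash
python3 nav.py .5252 .3203 .058 6.3
```

```text
t 15.3 pos [0.526  0.3083 0.1872] yaw 6.37 tilt [0.0003 0.    ] | turn units 0.008 then shift units [ 0.013 -0.299  3.23 ] F [-0.1  1.3 -0.5] gap 0.0699
```

>>> play_rows(rows=[[[0,-0.3,0],0],[[0,0,0.7],0],[[0,0,0.8],0],[[0,0,0.7],0],[[0,0,0.5],0],[[0,0,0.35],0],[[0,0,0.18],0],[[0,0,0],0]])

```text
time_s: 16.3
ee_pos: [0.5248, 0.3201, 0.0578]
ee_rot: [[0.994, 0.11, 0.0], [0.11, -0.994, -0.0], [0.0, 0.0, -1.0]]
ft_force: [-0.8, -0.2, -0.3]
finger_gap: 0.0701
gripper_force: 0.0
```

>>> play_rows(rows=[[[0,0,0],0],[[0,0,0],0],[[0,0,0],0],[[0,0,0],0],[[0,0,0],0],[[0,0,0],0]], claw=-1)

```text
time_s: 17.05
ee_pos: [0.5249, 0.3202, 0.0581]
ee_rot: [[0.994, 0.11, 0.001], [0.11, -0.994, 0.0], [0.001, -0.0, -1.0]]
ft_force: [-1.5, -0.1, 6.0]
finger_gap: 0.0449
gripper_force: 18.0
```

>>> play_rows(rows=[[[0,0,-0.2],0],[[0,0,-0.3],0],[[0,0,-0.4],0],[[0,0,-0.4],0],[[0,0,-0.4],0],[[0,0,-0.5],0],[[0,0,-0.5],0],[[0,0,-0.5],0]])

```text
time_s: 18.05
ee_pos: [0.5247, 0.32, 0.1872]
ee_rot: [[0.994, 0.11, 0.0], [0.11, -0.994, 0.0], [0.0, -0.0, -1.0]]
ft_force: [-0.0, -0.4, -1.8]
finger_gap: 0.045
gripper_force: 18.0
```

```bash
python3 nav.py .519 -.2001 .09 16; python3 - <<'E'
from h import *
shot('wrist','w5.png')
E
python3 held.py w5 .0225
```

```text
t 18.05 pos [0.5247 0.32   0.1872] yaw 6.32 tilt [ 0.0004 -0.0001] | turn units -1.127 then shift units [-3.72 12.46  2.43] F [-0.  -0.4 -1.8] gap 0.045
5207 slope deg [0.06 0.02] top above TCP mm 20.6 std 0.000581954953031765 circle rel TCP [-0.3 -1.7 23. ]
```

View pics/w5.png

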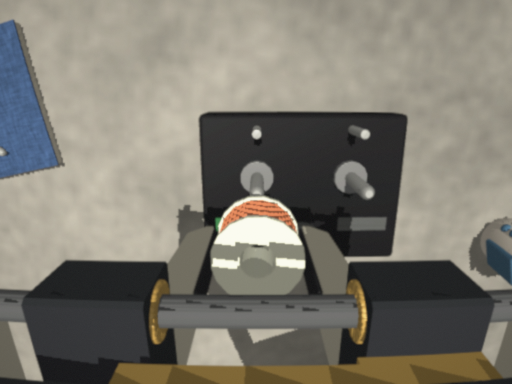

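The tall coil is held level at (258,250), and both spindles are bare.

>>> play_rows(rows=[[[0,0,0],-0.57],[[0,0,0],-0.56],[[-0.15,0.5,0],0],[[-0.29,0.95,0],0],[[-0.29,0.95,0],0],[[-0.29,0.95,0],0],[[-0.29,0.95,0],0],[[-0.29,0.95,0],0]])

```text
time_s: 19.1
ee_pos: [0.5206, 0.0983, 0.1859]
ee_rot: [[0.962, 0.274, 0.0], [0.274, -0.962, -0.0], [0.0, 0.0, -1.0]]
ft_force: [0.2, -0.6, -1.4]
finger_gap: 0.045
gripper_force: 18.0
```

>>> play_rows(rows=[[[-0.29,0.95,0],0],[[-0.29,0.95,0],0],[[-0.29,0.95,0],0],[[-0.29,0.95,0],0],[[-0.29,0.95,0],0],[[-0.29,0.95,0],0],[[-0.2,0.7,0],0],[[-0.1,0.4,0],0]])

```text
time_s: 20.1
ee_pos: [0.5171, -0.1852, 0.1858]
ee_rot: [[0.962, 0.273, -0.0], [0.273, -0.962, -0.0], [-0.0, 0.0, -1.0]]
ft_force: [-0.1, 0.7, -2.1]
finger_gap: 0.0453
gripper_force: 18.0
```

```bash
python3 nav.py .519 -.2001 .075 16
```

```text
t 20.1 pos [ 0.5171 -0.1852  0.1858] yaw 15.86 tilt [-0.0001  0.    ] | turn units -0.016 then shift units [-0.057  0.372  2.769] F [-0.1  0.7 -2.1] gap 0.0453
```

>>> play_rows(rows=[[[-0.06,0.37,0],0],[[0,0,0.6],0],[[0,0,0.7],0],[[0,0,0.6],0],[[0,0,0.5],0],[[0,0,0.3],0],[[0,0,0.1],0],[[0,0,0],0]])

```text
time_s: 21.1
ee_pos: [0.5199, -0.1983, 0.0741]
ee_rot: [[0.961, 0.276, 0.0], [0.276, -0.961, -0.0], [0.0, 0.0, -1.0]]
ft_force: [-0.3, -0.4, -2.4]
finger_gap: 0.0451
gripper_force: 18.0
```

>>> play_rows(rows=[[[0,0,0.06],0],[[0,0,0.05],0],[[0,0,0.03],0],[[0,0,0.02],0],[[0,0,0],0]])

```text
time_s: 21.72
ee_pos: [0.5197, -0.1983, 0.0673]
ee_rot: [[0.961, 0.276, -0.0], [0.276, -0.961, 0.0], [-0.0, -0.0, -1.0]]
ft_force: [0.1, 0.6, -1.7]
finger_gap: 0.0451
gripper_force: 18.0
```

>>> play_rows(rows=[[[0,0,0.02],0],[[0,0,0.015],0],[[0,0,0],0]])

```text
time_s: 22.1
ee_pos: [0.5196, -0.1983, 0.0658]
ee_rot: [[0.961, 0.276, -0.0], [0.276, -0.961, 0.0], [-0.0, -0.0, -1.0]]
ft_force: [-0.3, -0.7, -2.4]
finger_gap: 0.0451
gripper_force: 18.0
```

>>> play_rows(rows=[[[0,0,0.015],0],[[0,0,0],0]])

```text
time_s: 22.35
ee_pos: [0.5196, -0.1983, 0.0653]
ee_rot: [[0.961, 0.276, -0.0], [0.276, -0.961, 0.0], [-0.0, -0.0, -1.0]]
ft_force: [-0.8, -0.7, -1.4]
finger_gap: 0.0451
gripper_force: 18.0
```

>>> play_rows(rows=[[[0,0,0.015],0],[[0,0,0],0]])

```text
time_s: 22.6
ee_pos: [0.5197, -0.1983, 0.0647]
ee_rot: [[0.961, 0.276, -0.0], [0.276, -0.961, 0.0], [-0.0, -0.0, -1.0]]
ft_force: [0.1, 0.2, -1.5]
finger_gap: 0.0447
gripper_force: 18.0
```

>>> play_rows(rows=[[[0,0,0.015],0],[[0,0,0],0]])

```text
time_s: 22.85
ee_pos: [0.5197, -0.1983, 0.0641]
ee_rot: [[0.961, 0.276, 0.0], [0.276, -0.961, -0.0], [0.0, 0.0, -1.0]]
ft_force: [-0.4, -0.4, -0.4]
finger_gap: 0.0452
gripper_force: 18.0
```

>>> play_rows(rows=[[[0,0,0.01],0],[[0,0,0],0]])

```text
time_s: 23.1
ee_pos: [0.5197, -0.1983, 0.0641]
ee_rot: [[0.961, 0.276, 0.0], [0.276, -0.961, -0.0], [0.0, 0.0, -1.0]]
ft_force: [-2.2, 1.5, 5.1]
finger_gap: 0.0448
gripper_force: 18.0
```

>>> play_rows(rows=[[[0,0,0],0],[[0,0,0],0],[[0,0,0],0],[[0,0,-0.2],0],[[0,0,-0.4],0],[[0,0,-0.8],0],[[0,0,-1],0],[[0,0,-1],0]], claw=0.35)

```text
time_s: 24.1
ee_pos: [0.5196, -0.1983, 0.2022]
ee_rot: [[0.961, 0.276, 0.001], [0.276, -0.961, -0.0], [0.001, 0.001, -1.0]]
ft_force: [-0.4, -0.4, -0.3]
finger_gap: 0.0627
gripper_force: 0.0
```

```bash
python3 nav.py .463 .2688 .2 6.3; python3 - <<'E'
from h import *
c=shot('wrist','w6.png');P=cloud(c);f=c['frame'].astype(int)
o=np.array([463.8,-286.6])/1000;a=np.radians(16);X=np.array([np.cos(a),np.sin(a)]);Y=np.array([-X[1],X[0]])
q=P[...,:2]-o; tx=q@X;ty=q@Y;z=P[...,2]
m=(abs(z-.088)<.004)&(ty<.12)&(ty>.03)&(tx>.03)&(tx<.111)&(f.min(-1)>60)
print(m.sum(),'tx',np.percentile(tx[m],[1,99]).round(3),'ty',np.percentile(ty[m],[1,99]).round(3),'z',np.percentile(z[m],[5,50,95]).round(4))
E
```

```text
t 24.1 pos [ 0.5196 -0.1983  0.2022] yaw 16.03 tilt [0.0008 0.0007] | turn units 1.132 then shift units [ -0.126 -11.762   0.056] F [-0.4 -0.4 -0.3] gap 0.0627
1775 tx [0.056 0.1  ] ty [0.047 0.09 ] z [0.0862 0.0875 0.0886]
```

View pics/w6.png

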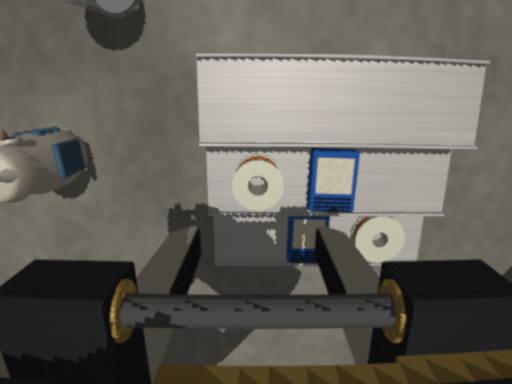

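Both coils lie flat: the tall one at (258,186) on the middle tier, the flat one at (379,239) on the bottom tier, with the cartridges unmoved. Next I press the button with the fingers shut.

>>> play_rows(rows=[[[0,0,0],0.57],[[0,0,0],0.56],[[0,-0.9,0],0],[[0,-1,0],0],[[0,-1,0],0],[[0,-1,0],0],[[0,-1,0],0],[[0,-1,0],0]], claw=-1)

```text
time_s: 25.15
ee_pos: [0.4936, 0.0375, 0.2008]
ee_rot: [[0.994, 0.11, 0.001], [0.11, -0.994, 0.0], [0.001, 0.0, -1.0]]
ft_force: [-0.2, 0.5, -0.6]
finger_gap: 0.0005
gripper_force: 0.0
```

>>> play_rows(rows=[[[0,-1,0],0],[[0,-1,0],0],[[0,-1,0],0],[[0,-1,0],0],[[0,-1,0],0],[[0,-0.6,0],0],[[0,0,0],0],[[0,0,0],0]])

```text
time_s: 26.15
ee_pos: [0.4691, 0.2583, 0.2002]
ee_rot: [[0.994, 0.11, 0.0], [0.11, -0.994, 0.0], [0.0, 0.0, -1.0]]
ft_force: [0.1, 0.5, -0.9]
finger_gap: 0.0006
gripper_force: 0.0
```

```bash
python3 nav.py .4635 .2685 .067 6.3; python3 - <<'E'
from h import *
c=shot('top');P=cloud(c)
print(np.nanmax(P[220:235,143:156,2]))
E
```

```text
t 26.15 pos [0.4691 0.2583 0.2002] yaw 6.31 tilt [0.0005 0.    ] | turn units 0.002 then shift units [-0.112 -0.269  3.329] F [ 0.1  0.5 -0.9] gap 0.0006
0.32878043020788306
```

>>> play_rows(rows=[[[-0.11,-0.27,0.5],0],[[0,0,0.7],0],[[0,0,0.7],0],[[0,0,0.6],0],[[0,0,0.4],0],[[0,0,0.25],0],[[0,0,0.1],0],[[0,0,0],0]])

```text
time_s: 27.2
ee_pos: [0.4637, 0.2692, 0.07]
ee_rot: [[0.994, 0.11, 0.0], [0.11, -0.994, 0.0], [0.001, -0.0, -1.0]]
ft_force: [0.4, -0.3, -0.6]
finger_gap: 0.001
gripper_force: 0.0
```

>>> play_rows(rows=[[[0,0,0.05],0],[[0,0,0.05],0],[[0,0,0.04],0],[[0,0,0.04],0],[[0,0,0.03],0],[[0,0,0],0]])

```text
time_s: 27.95
ee_pos: [0.4635, 0.2692, 0.0613]
ee_rot: [[0.994, 0.11, -0.0], [0.11, -0.994, 0.0], [-0.0, -0.0, -1.0]]
ft_force: [-0.3, -0.3, 2.1]
finger_gap: 0.0003
gripper_force: 0.9
```

>>> play_rows(rows=[[[0,0,0.04],0],[[0,0,0.04],0],[[0,0,0.03],0],[[0,0,0],0]])

```text
time_s: 28.45
ee_pos: [0.4635, 0.2692, 0.0569]
ee_rot: [[0.994, 0.11, 0.0], [0.11, -0.994, 0.0], [0.0, -0.0, -1.0]]
ft_force: [-1.3, -0.7, 3.4]
finger_gap: 0.0008
gripper_force: 2.2
```

>>> play_rows(rows=[[[0,0,0.02],0],[[0,0,0.02],0],[[0,0,0],0]])

```text
time_s: 28.82
ee_pos: [0.4636, 0.2692, 0.0561]
ee_rot: [[0.994, 0.11, 0.0], [0.11, -0.994, 0.0], [0.0, -0.0, -1.0]]
ft_force: [-3.8, -0.7, 15.3]
finger_gap: 0.0006
gripper_force: 7.5
```

The button is at its stop: z stalled at 0.056 with 15 N. I retract.

>>> play_rows(rows=[[[0,0,0],0],[[0,0,-0.1],0],[[0,0,-0.2],0],[[0,0,-0.5],0],[[0,0,-0.8],0],[[0,0,-0.9],0],[[0,0,-0.9],0],[[0,0,0],0]])

```text
time_s: 29.82
ee_pos: [0.4645, 0.2696, 0.1937]
ee_rot: [[0.994, 0.11, 0.004], [0.11, -0.994, 0.002], [0.004, -0.001, -1.0]]
ft_force: [-0.3, 0.2, -0.6]
finger_gap: 0.0008
gripper_force: 0.0
```

```bash
python3 nav.py .463 .2688 .2 6.3; python3 - <<'E'
from h import *
c=shot('scene','s2.png'); cv2.imwrite('pics/s2c.png',cv2.resize(c['frame'][100:320,130:380,::-1],None,fx=2.5,fy=2.5))
E
```

```text
t 29.82 pos [0.4645 0.2696 0.1937] yaw 6.32 tilt [ 0.0043 -0.0014] | turn units 0.002 then shift units [-0.039  0.016 -0.157] F [-0.3  0.2 -0.6] gap 0.0008
```

View pics/s2c.png

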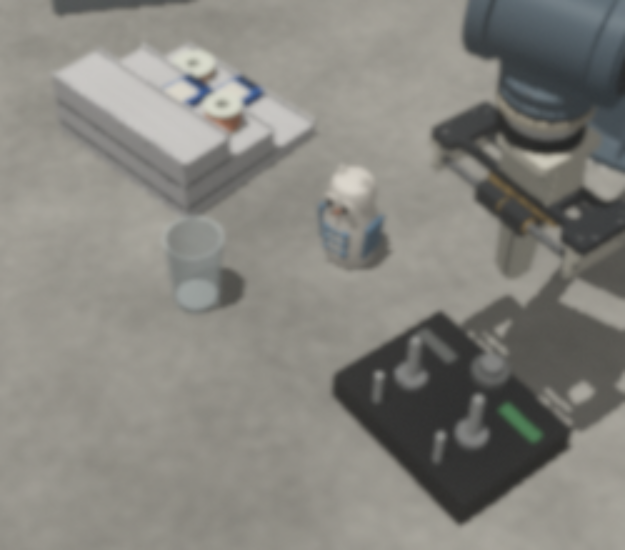

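The coils lie on the tray at (193,63) and (222,105). The owl and tumbler stand in place, the button at (490,365) is up, and the robot is clear.

```bash
python3 -c "
from cell import ctrl
print(ctrl.finish_job())"
```

```text
the job is handed in; nothing more can be done
None
```

The job is handed in at about 30 s of the 72 s allowed: the flat coil lies on the bottom tier and the tall coil on the middle tier, the reset button was pressed to its stop and came back up, and the owl, tumbler and cartridges were left alone.

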